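# Open the child-safe laundry capsule box

### The job

Open the laundry capsule box for the wash: draw its bolt back, then raise the lid a little by its tab until the hidden safety catch stops it, and let it down again by a little under a centimetre so that the catch is unloaded. Push the catch's blue thumb piece gently to the right as far as it goes while the lid is just ajar, then swing the lid up at least 65 degrees and let go. Do not force the catch, and leave the other things on the worktop alone.

Things in the scene. Friction and masses are not known exactly. Their poses are not given: they have to be found in the camera images.
- capsule_box: White open box, fixed to the worktop, 160 (x) x 260 (y) x 104 mm high, with a pale green hinged lid. Origin at the centre of its underside; x points from its front (robot's side) to its hinged back, y to its left seen from the robot, z up. Front face at x = -80 mm. At the left end a steel keeper hooks over the bolt (x -58 to -32, y 130 to 158, up to z = 128 mm).
- lid (a joint): Lid's hinge along the box's top back edge (box y axis, at x = 80, z = 104 mm): 0 shut, grows as the front rises, up to 1.7 rad. Lid plate 165 x 264 x 8 mm, its top at z = 112 mm when shut. About 0.25 kg, with a stiff hinge: it takes 3 to 4 N at the tab to raise and stays wherever it is left.
- tab_grip (a point): Point at mid thickness of the lid's pale green pull tab, which sticks out 45 mm from the lid's front edge, 40 mm wide (y), 12 mm thick. The point is 30 mm out from the lid's edge (box x -113, y 46, z 108 mm when shut). Pinch the tab's left and right sides there (fingers closing along box y); a vertical gripper can keep hold while the lid turns between its pads.
- lid_hinge (a point): Point 4 mm above the hinge axis, straight behind tab_grip (193 mm from it), at box x = 80, y = 46, z = 108 mm when shut. tab_grip circles round the axis at a radius of 193 mm.
- bolt (a joint): Steel bolt on the lid's top, along the box's y: starts at 0 to 4 mm, its tongue under the keeper, which holds the lid shut (under 2 mm of play); grows as it is drawn to the right (box -y), end stop at 30 mm. The lid is released from 18 mm. It takes about 3 N and stays where it is left.
- bolt_knob (a point): Centre of the top face of the bolt's upright black knob, 14 mm across, standing 23 mm above the bolt; its top is 143 mm above the worktop, 35 mm behind the front face. To its left are 25 mm or more of free lid before the keeper.
- safety_catch (a joint): Travel of the hidden safety catch: 0 as found, end stop at 26 mm, clear of the lid from 20 mm. It slides to the right and outward, along box (-0.57, -0.82, 0). Friction 2 to 3 N, no spring: it stays where pushed. Blocked while the lid is shut and while the lid is held up against it. It breaks above 25 N, pushed or pulled by the lid. Its place is not measured: see front_slot.
- salt_shaker: White shaker with steel top, 36 mm across, 74 mm tall, bystander; origin under its centre.
- pepper_shaker: White shaker with steel top, 35 mm across, 74 mm tall, bystander; origin under its centre.
- sauce_box: Small carton, white and red-brown, 30 x 45 x 58 mm, bystander; origin under its centre.
- wash_liquid: Green bottle with white cap, 44 x 66 x 214 mm, bystander; origin under its centre.
- mug_b: White mug with red-brown inside, 87 x 113 x 90 mm, bystander; origin under its centre.
- front_slot (a point): Middle of the black slot in the front face, right of the tab (box x -80, y -77, z 79 mm). The catch's blue thumb piece, an upright plate 5 mm thick, 26 mm tall, juts out here; root anywhere from box y -64 to -103 mm, middle 78 to 86 mm high. It slants: its tip is 34 mm in front of the face and 21 mm left of its root. Find it by touch, from the left.
- hook_rail (a point): Hidden rail under the lid that the catch's hook holds, 144 mm from the hinge, origin mid rail. The catch stops the lid after 12 to 20 mm of lift here (16 to 27 mm at tab_grip; not known beforehand). The catch can be pushed only with the lid let down again to 4 to 9 mm below that stop (measured here; 5.5 to 12 mm at tab_grip).

How it is judged:
On the way, in this order (a step that is already met when the one before it is completed fails the run):
1. the bolt is drawn while the lid is still shut (value of joint bolt above 0.02 m and value of joint lid below 0.02 rad), for 0.2 s.
2. the lid is raised a little, the safety catch still in place (value of joint lid between 0.03 and 0.16 rad and value of joint safety_catch below 0.012 m), for 0.2 s.
3. the safety catch is pushed across while the lid is just ajar (value of joint safety_catch above 0.021 m and value of joint lid below 0.16 rad), for 0.1 s.
At the end, for the whole second after the job is handed in: The lid stands open by more than 1.0 rad (57 degrees) and at rest, let go, with the bolt drawn back at least 18 mm (value of joint lid above 1 rad and velocity of joint lid between -0.05 and 0.05 rad/s and value of joint bolt above 0.018 m); the robot touches nothing.
It fails at once if the safety catch is loaded with more than 25 N, by the fingers or by pulling the lid against it (contact force between safety_catch and anything else above 25 N).
It fails at once if a bystander is moved by more than 30 mm (distance of any of salt_shaker, pepper_shaker, sauce_box, wash_liquid, mug_b from where it was at the start of the episode above 0.03 m).
It also fails if it takes over 66 s, if anything falls off the work surface, if the arm or the gripper's body presses on something with over 40 N, if the wrist force passes 120 N, or if a joint passes its speed limit or range.

### The arm

A 6-joint arm with a two-finger parallel gripper is mounted at the origin on a cart in front of the work surface, level with it; the furniture and walls round the work are solid. World frame = base frame: x ahead of the robot, y to its left, z up, the work surface at z = 0. Lengths are in m, angles in rad, forces in N, time in s.
With the tool pointing down it reaches from about 0.35 to 0.725 m from the base axis. Payload 4.3 kg.
Tool frame: the origin (TCP) lies at the very end of the fingers, on their centre line; the grasp point (between the pads) lies 19 mm behind it; z points along the fingers, y is the line along which they close (so a half turn about z gives the same grasp; the last joint's range is limited). The gripper opens to 85 mm and grips with 20 to 120 N. Pads are 22 mm wide; open, the fingers measure 114 mm over their backs; the gripper's body (76 mm by 85 mm) begins 54 mm behind the grasp point. The pads swing forward as they close: fully open they stand 13 mm farther back than shut.
Start: joints at [-1.328, 0.377, 0.081, 1.274, 0, 1.46], TCP at [0.199, -0.54, 0.231] pointing down, gripper open.
Joint ranges: [-2.72, 2.72], [-0.84, 1.66], [-1.02, 1.22], [-1.77, 2.12], [-1.37, 1.28], [-3.14, 3.14]. Speed limits (rad/s): [2.57, 2.57, 3.14, 3.14, 3.14, 3.14].

### API

Orientations are given as a unit quaternion [w, x, y, z].
In Python, from cell import readout, eyes, ticket gives the robot as it stands.
- The arm moves only by the tool carry_out, never from a script. Its argument "targets" is one flat list of numbers, 6 for each row, row after row: the shift along the tool's x, y, z in cm, then the turn, a rotation vector about the tool's x, y, z in degrees. A call has exactly 10 rows; each row is the pose to reach, as a shift and turn from the pose commanded when the call began, along the tool's axes at that moment; what a row does not reach only later rows make up. A row lasts 1/12 s, in which the tool goes at most 41.7 mm and 7.16 degrees, less where a joint would pass 70% of its speed; a pose out of reach is approached as far as the arm can. A call with a gripper value outside its range is refused whole. "gripper" is the closure, from 0 (fully open) to 1 (shut), set as the call begins (left out, the last holds). The fingers move at their own pace and stop on an object; the grip force is fixed at half the most. Time passes only in rows, so rows that repeat a pose let the fingers close, or fill a call up. It gives the time, the measured TCP pose, the force, the opening and the grip force at its end, in the units of the state.
- readout.get_state(): the state, without advancing time (a new reading comes with each control period).
- eyes.get_image(name): name is "scene" or "top"; returns a dict with "img" (400x640x3 uint8, blue, green, red), "fx", "fy", "cx", "cy" (pixels), "rvec" (rotation vector, rad) and "tvec" (3), from world to camera coordinates, as OpenCV has them. Camera axes: x right, y down, z forward; pixel columns grow to the right and rows downward; lengths in m; the calibration is good to about 2 mm. A picture is of the moment at which its call begins. There is no depth.
- ticket.sign_off(): hands the job in; it is judged then, once.
The state is a dict: "time": time; "joints": joint angles; "joint_vel": joint speeds; "effort": joint torques, N m; "tcp_pos": TCP position; "eef_rot": TCP orientation; "ft_force": force on the tool from outside, world axes, zero at the start; "ft_torque": the same for the moment, N m; "finger_gap": opening from 0.0 (shut) to 1.0 (fully open); "finger_force": force on a finger pad.
Only numpy, scipy, OpenCV 4.12 (cv2) and the standard library are available. Lean on these libraries where they do the work, as an engineer would, in place of code of your own. Each camera call takes 0.05 s, during which the arm holds its last target. There are 200 camera calls.

## Working session

There is one attempt and no reset: what is moved stays moved. The work goes in short steps, Python scripts to look and compute and a tool call to move; the robot and the scene stay as the last step left them, time stands still between calls to the robot, and variables do not carry over. Pictures are saved under pics/ and viewed, at most 10 in all, crops included, and the job is handed in when it is done.

Besides the shell and the picture viewer there is one more tool, called in YAML: its name, and indented under it one key for each argument. carry_out: Moves the arm, as the interface text tells. Its arguments: {"type":"object","properties":{"targets":{"type":"array"},"gripper":{"type":"number"}},"required":["targets"]}

```bash
mkdir -p pics; ls; python3 - <<'E'
from cell import readout, eyes
import cv2
s=readout.get_state();print(s)
for n in("scene","top"):
    r=eyes.get_image(n);cv2.imwrite(f"pics/{n}0.png",r["img"]);print(n,{k:r[k] for k in r if k!="img"})
E
```

```text
pics
{'time': 0.0, 'joints': array([-1.32830186e+00,  3.78061241e-01,  7.96354866e-02,  1.27438832e+00,
        3.92115636e-05,  1.46053178e+00]), 'joint_vel': array([ 0.00018649, -0.00060851, -0.00112812,  0.00147198,  0.00188734,
       -0.0003901 ]), 'effort': array([-6.61003924e-04, -4.63607562e+01,  2.69873732e+01,  2.09120521e-02,
       -1.57761974e-04, -7.81983651e-07]), 'tcp_pos': array([ 0.19853615, -0.53894961,  0.23036562]), 'eef_rot': array([-1.00796447e-03,  9.84484921e-01,  1.75466299e-01, -4.70901030e-05]), 'ft_force': array([0.88186822, 0.73145565, 0.09956819]), 'ft_torque': array([ 0.01928839,  0.0049039 , -0.06213469]), 'finger_force': 0.0, 'finger_gap': 0.9991045478292621}
scene {'fx': 362.38209178597793, 'fy': 362.38209178597793, 'cx': 314.9472027414758, 'cy': 199.3257125053756, 'rvec': array([ 1.27845568, -2.11952621,  1.05704917]), 'tvec': array([0.41298507, 0.27669397, 0.73698171])}
top {'fx': 361.7722815637391, 'fy': 361.7722815637391, 'cx': 317.8676785424332, 'cy': 201.51279612374174, 'rvec': array([ 2.15651085, -2.18962984,  0.07155811]), 'tvec': array([0.21903506, 0.48625033, 1.13729074])}
```

View pics/scene0.png

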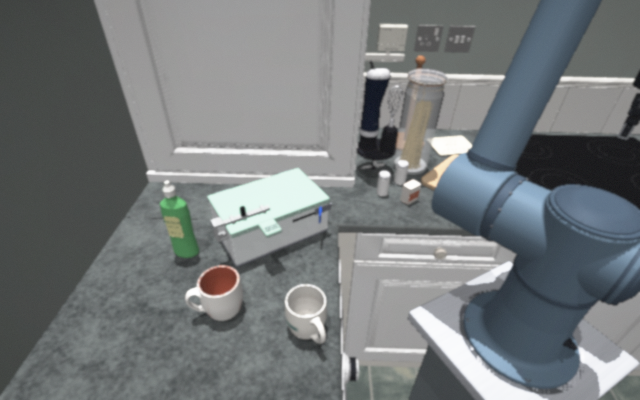

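View pics/top0.png

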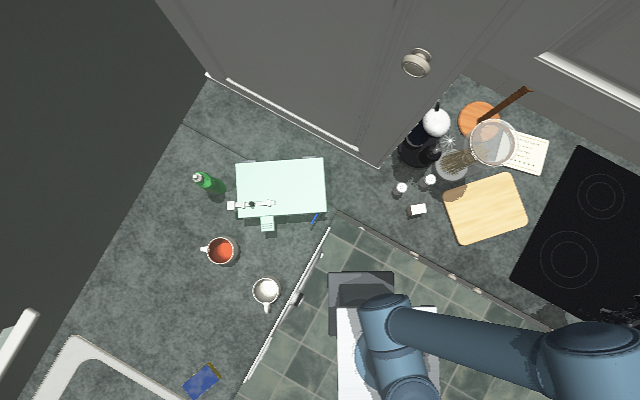

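The top view shows the lid with corners near (235,163), (323,157), (327,213) and (238,219). The knob is near (252,204), the tab near (267,223) and the blue thumb piece near (315,218). Next I'll zoom in on both views.

```bash
python3 - <<'E'
import cv2,numpy as np
a=cv2.imread("pics/top0.png")[148:238,222:342];b=cv2.imread("pics/scene0.png")[165:265,200:340]
a=cv2.resize(a,(700,525),interpolation=cv2.INTER_CUBIC)[:, :];b=cv2.resize(b,(0,0),fx=5,fy=5,interpolation=cv2.INTER_CUBIC)
cv2.imwrite("pics/a.png",a);cv2.imwrite("pics/b.png",b)
E
```

```text
(no output)
```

View pics/a.png

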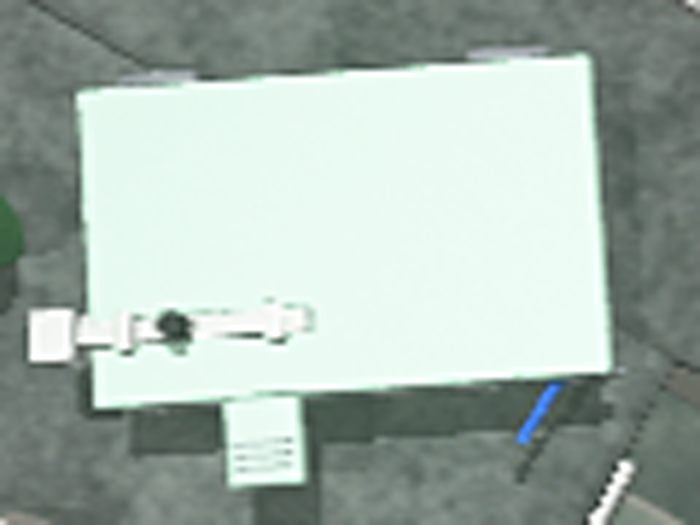

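View pics/b.png

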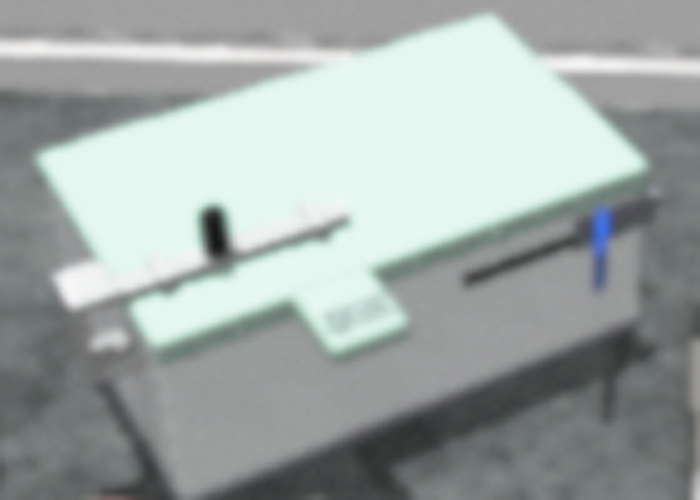

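The top crop shows lid corners at (78,92), (590,56), (610,373) and (94,409), the knob at (176,326), and the blue tip near (522,442). The scene crop shows lid corners at (38,157), (490,12), (648,165) and (155,348), and the knob top at (214,210). I'll fit the box pose to both views.

```bash
cat > h.py <<'E'
import numpy as np
from scipy.spatial.transform import Rotation as R
X,Y,TH=0,0,0
try:
    X,Y,TH=np.load("pose.npy")
except Exception: pass
B=R.from_euler('z',TH)
def w(p): return B.apply(p)+[X,Y,0]
def st():
    from cell import readout
    s=readout.get_state();q=np.array(s["eef_rot"]);return s,R.from_quat(q,scalar_first=True)
def shift(goal,cur=None):  # world goal -> tool cm
    s,r=st();return r.inv().apply(np.array(goal)-(s["tcp_pos"] if cur is None else cur))*100
E
python3 - <<'E'
import cv2,numpy as np
from cell import eyes
from scipy.optimize import least_squares
from scipy.spatial.transform import Rotation as R
P=np.array([[.082,.132,.112],[.082,-.132,.112],[-.083,-.132,.112],[-.083,.132,.112],[-.128,.066,.114],[-.128,.026,.114]])
top=np.array([[78,92],[590,56],[610,373],[94,409],[230,487],[304,481]])/5.8333+[222,148]-.4
sc=np.array([[38,157],[490,12],[648,165],[155,348],[337,353],[408,324]])/5+[200,165]-.4
c={n:eyes.get_image(n) for n in("top","scene")}
K=lambda n:np.array([[c[n]["fx"],0,c[n]["cx"]],[0,c[n]["fy"],c[n]["cy"]],[0,0,1]])
pr=lambda n,p:cv2.projectPoints(np.array(p,float).reshape(-1,3),c[n]["rvec"],c[n]["tvec"],K(n),None)[0][:,0]
wl=lambda v,p:R.from_euler('z',v[2]).apply(p)+[v[0],v[1],0]
f=lambda v:np.concatenate([pr("top",wl(v,P))-top,pr("scene",wl(v,P))-sc]).ravel()
best=min((least_squares(f,[.5,.3,t]) for t in(-1,-.5,0,.5,1)),key=lambda s:s.cost)
v=best.x;print(v,best.cost);print(np.round(best.fun.reshape(-1,2),1));np.save("pose.npy",v)
# on knob: solve y
uk=np.array([[176/5.8333+222-.4,326/5.8333+148-.4],[214/5+200-.4,210/5+165-.4]])
g=lambda p:np.concatenate([(pr("top",wl(v,p))[0]-uk[0]),(pr("scene",wl(v,p))[0]-uk[1])])
s=least_squares(g,[-.045,.08,.14]);print("knob box",s.x,s.fun)
ut=np.array([[522,442],]) /5.8333+[222,148]-.4
g=lambda p:(pr("top",wl(v,[p[0],p[1],.095]))[0]-ut[0]);s=least_squares(g,[-.11,-.06]);print("tip top box",s.x)
us=np.array([602,232])/5+[200,165]-.4
g=lambda p:(pr("scene",wl(v,[-.114,p[0],p[1]]))[0]-us);s=least_squares(g,[-.06,.08]);print("tip scene (ctr) box y,z",s.x)
E
python3 - <<'E'
import sys;sys.path.insert(0,'.')
import os;os.chdir('.')
from h import *
for n,p in dict(knob=[-.045,.08,.143],tab=[-.113,.046,.108],slot=[-.08,-.077,.079]).items():
    q=w(p);print(n,q,np.hypot(*q[:2]))
s,r=st();print(r.as_matrix().round(3),s["time"])
E
```

```text
[0.52716568 0.32158749 0.05620903] 3.7782759115534787
[[-0.6 -0.4]
 [-0.2 -0.7]
 [ 0.4  0.2]
 [-0.4  0.4]
 [-0.7  0.7]
 [ 0.2  0.8]
 [-0.6 -0.6]
 [ 0.4  0.1]
 [ 0.8 -0.1]
 [-0.3 -0.3]
 [-0.9 -0.4]
 [ 1.1 -0.8]]
knob box [-0.04468518  0.08276363  0.14287448] [-0.66856566 -0.29609531  0.57510053  0.07889688]
tip top box [-0.11359396 -0.08359298]
tip scene (ctr) box y,z [-0.08282882  0.11016044]
knob [0.47774239 0.39893307 0.143     ] 0.622402915651258
tab [0.41175989 0.36116657 0.108     ] 0.547711140238454
slot [0.45161784 0.24021474 0.079     ] 0.511528881004037
[[ 0.938  0.346 -0.   ]
 [ 0.346 -0.938  0.001]
 [ 0.    -0.001 -1.   ]] 0.2
```

carry_out:
  targets: [9, -5, 0, 0, 0, -7, 18, -10, 0, 0, 0, -14, 27.2, -15.4, 0, 0, 0, -21, 27.2, -15.4, 0, 0, 0, -28, 27.2, -15.4, 0, 0, 0, -35, 27.2, -15.4, 0, 0, 0, -42, 27.2, -15.4, 0, 0, 0, -48, 27.2, -15.4, 0, 0, 0, -54, 27.2, -15.4, 0, 0, 0, -54, 27.2, -15.4, 0, 0, 0, -54]
  gripper: 0.4

```text
time: 1.03
tcp_pos: [0.4011, -0.3003, 0.2312]
eef_rot: [-0.0, 0.797, 0.604, -0.0]
ft_force: [-0.2, -0.3, -0.6]
finger_gap: 0.603
finger_force: 0.0
```

carry_out:
  targets: [4, -0.3, 0, 0, 0, -7, 8, -0.6, 0, 0, 0, -14, 12, -0.9, 0, 0, 0, -21, 16, -1.2, 0, 0, 0, -28, 20, -1.6, 0, 0, 0, -35, 24, -2, 0, 0, 0, -42, 28, -2.3, 0, 0, 0, -48, 32, -2.6, 0, 0, 0, -54, 35.6, -2.8, 0, 0, 0, -54, 35.6, -2.8, 0, 0, 0, -54]

```text
time: 1.87
tcp_pos: [0.4716, 0.0529, 0.2312]
eef_rot: [-0.0, 0.435, 0.9, 0.001]
ft_force: [0.6, 0.6, -0.0]
finger_gap: 0.602
finger_force: 0.0
```

```bash
cat > q.py <<'E'
import sys
from h import *
np.set_printoptions(precision=4,suppress=True)
def rep(p,yaw=180):
    s,r=st();m=r.as_matrix()
    print("t",s["time"],"box tcp",B.inv().apply(s["tcp_pos"]-[X,Y,0]),"F box",B.inv().apply(s["ft_force"]),"gap",s["finger_gap"])
    print("shift cm",shift(w(p)),"rv deg",np.degrees((r.inv()*R.from_matrix(B.as_matrix()@np.diag([-1,1,-1]))).as_rotvec()))
rep([float(a) for a in sys.argv[1:4]])
E
python3 q.py -.0448 .083 .20
```

```text
t 1.8667 box tcp [-0.0706 -0.2651  0.2312] F box [ 0.6099  0.5623 -0.009 ] gap 0.6021101555885615
shift cm [26.9485 22.1755  3.2016] rv deg [  0.1429  -0.0059 -54.7872]
```

carry_out:
  targets: [3, 2.5, 0, 0, 0, -7, 6, 5, 0, 0, 0, -14, 9, 7.5, 0, 0, 0, -21, 12, 10, 0.5, 0, 0, -28, 15, 12.5, 1, 0, 0, -35, 18, 15, 1.5, 0, 0, -42, 21, 17.5, 2, 0, 0, -48, 24, 20, 2.5, 0, 0, -54.8, 26.9, 22.2, 3.2, 0, 0, -54.8, 26.9, 22.2, 3.2, 0, 0, -54.8]

```text
time: 2.7
tcp_pos: [0.4787, 0.4015, 0.1966]
eef_rot: [-0.001, -0.027, 1.0, 0.001]
ft_force: [0.3, -0.4, -0.5]
finger_gap: 0.599
finger_force: 0.0
```

```bash
python3 q.py -.0448 .083 .127; python3 - <<'E'
from cell import eyes
import cv2
r=eyes.get_image("scene")["img"][130:270,180:360];cv2.imwrite("pics/c.png",cv2.resize(r,(0,0),fx=4,fy=4,interpolation=2))
E
```

```text
t 2.7 box tcp [-0.0439  0.0825  0.1966] F box [ 0.3118 -0.406  -0.4771] gap 0.5985168155280035
shift cm [0.0801 0.0459 6.958 ] rv deg [ 0.0631 -0.113  -0.0904]
```

View pics/c.png

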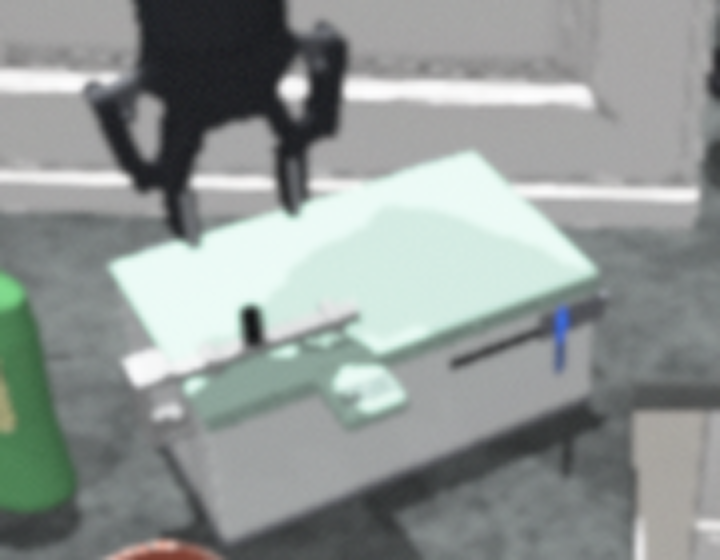

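The open fingers, at about (190,240) and (290,210), are above the knob at (252,325). I'll descend and grip.

carry_out:
  targets: [0, 0, 1, 0, 0, 0, 0, 0, 2.5, 0, 0, 0, 0, 0, 4, 0, 0, 0, 0, 0, 5, 0, 0, 0, 0, 0, 6, 0, 0, 0, 0, 0, 6.5, 0, 0, 0, 0, 0, 6.8, 0, 0, 0, 0, 0, 6.9, 0, 0, 0, 0, 0, 6.9, 0, 0, 0, 0, 0, 6.9, 0, 0, 0]
  gripper: 0.5

```text
time: 3.58
tcp_pos: [0.4791, 0.398, 0.131]
eef_rot: [0.001, -0.026, 1.0, 0.0]
ft_force: [-0.3, -0.5, -0.3]
finger_gap: 0.504
finger_force: 0.0
```

carry_out:
  targets: [0, 0, 0, 0, 0, 0, 0, 0, 0, 0, 0, 0, 0, 0, 0, 0, 0, 0, 0, 0, 0, 0, 0, 0, 0, 0, 0, 0, 0, 0, 0, 0, 0, 0, 0, 0, 0, 0, 0, 0, 0, 0, 0, 0, 0, 0, 0, 0, 0, 0, 0, 0, 0, 0, 0, 0, 0, 0, 0, 0]
  gripper: 1

```text
time: 4.42
tcp_pos: [0.4791, 0.3985, 0.1312]
eef_rot: [0.001, -0.026, 1.0, 0.001]
ft_force: [-1.2, 2.7, 6.4]
finger_gap: 0.127
finger_force: 58.8
```

carry_out:
  targets: [0, -0.3, 0, 0, 0, 0, 0, -0.7, 0, 0, 0, 0, 0, -1.1, 0, 0, 0, 0, 0, -1.5, 0, 0, 0, 0, 0, -1.9, 0, 0, 0, 0, 0, -2.2, 0, 0, 0, 0, 0, -2.5, 0, 0, 0, 0, 0, -2.7, 0, 0, 0, 0, 0, -2.7, 0, 0, 0, 0, 0, -2.7, 0, 0, 0]

```text
schema error: expected a multiple of 6 numbers
```

```bash
python3 q.py -.0448 .056 .127
```

```text
t 4.4167 box tcp [-0.0436  0.0795  0.1312] F box [-1.0703  2.732   6.3925] gap 0.12690508172081938
shift cm [ 0.1094 -2.3469  0.4204] rv deg [ 0.0867  0.0848 -0.1891]
```

carry_out:
  targets: [0, -0.3, 0, 0, 0, 0, 0, -0.7, 0, 0, 0, 0, 0, -1.1, 0, 0, 0, 0, 0, -1.5, 0, 0, 0, 0, 0, -1.9, 0, 0, 0, 0, 0, -2.2, 0, 0, 0, 0, 0, -2.5, 0, 0, 0, 0, 0, -2.7, 0, 0, 0, 0, 0, -2.7, 0, 0, 0, 0, 0, -2.7, 0, 0, 0, 0]

```text
time: 5.25
tcp_pos: [0.4802, 0.377, 0.1316]
eef_rot: [0.0, -0.028, 1.0, 0.007]
ft_force: [-2.3, 16.9, 1.8]
finger_gap: 0.123
finger_force: 58.6
```

```bash
python3 q.py -.0448 .056 .127
```

```text
t 5.25 box tcp [-0.0437  0.058   0.1316] F box [-1.3627 16.9998  1.8323] gap 0.12345935699603497
shift cm [ 0.1055 -0.2024  0.4564] rv deg [ 0.7525  0.0637 -0.0432]
```

carry_out:
  targets: [0, -0.1, 0, 0, 0, 0, 0, -0.2, 0, 0, 0, 0, 0, -0.3, 0, 0, 0, 0, 0, -0.4, 0, 0, 0, 0, 0, -0.5, 0, 0, 0, 0, 0, -0.5, 0, 0, 0, 0, 0, -0.5, 0, 0, 0, 0, 0, -0.5, 0, 0, 0, 0, 0, -0.5, 0, 0, 0, 0, 0, -0.5, 0, 0, 0, 0]

```text
time: 6.08
tcp_pos: [0.4802, 0.3766, 0.1319]
eef_rot: [0.0, -0.029, 1.0, 0.011]
ft_force: [-2.7, 28.7, -1.9]
finger_gap: 0.124
finger_force: 58.6
```

```bash
python3 q.py -.0448 .056 .127; python3 - <<'E'
from cell import eyes
import cv2
r=eyes.get_image("scene")["img"][165:255,200:340];cv2.imwrite("pics/d.png",cv2.resize(r,(0,0),fx=5,fy=5,interpolation=2))
E
```

```text
t 6.0833 box tcp [-0.0438  0.0576  0.1319] F box [-1.0713 28.7957 -1.8861] gap 0.12404911365196829
shift cm [ 0.1048 -0.1703  0.4855] rv deg [1.2707 0.058  0.1088]
```

View pics/d.png

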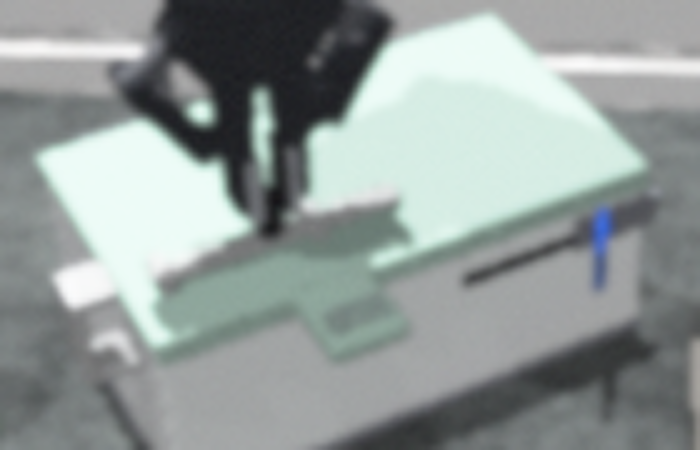

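The bolt's right end has moved from (345,218) to (398,195), about 28 mm, so it is at its end stop. I'll release it and move to the tab.

carry_out:
  targets: [0, 0.4, 0, 0, 0, 0, 0, 0.9, 0, 0, 0, 0, 0, 0.9, 0, 0, 0, 0, 0, 0.9, 0, 0, 0, 0, 0, 0.9, 0, 0, 0, 0, 0, 0.9, -1, 0, 0, 0, 0, 0.9, -2.5, 0, 0, 0, 0, 0.9, -4, 0, 0, 0, 0, 0.9, -5, 0, 0, 0, 0, 0.9, -5, 0, 0, 0]
  gripper: 0.3

```text
time: 6.97
tcp_pos: [0.4815, 0.3753, 0.1835]
eef_rot: [0.002, -0.026, 1.0, 0.001]
ft_force: [1.0, 0.5, 0.5]
finger_gap: 0.699
finger_force: 0.0
```

```bash
python3 q.py -.113 .046 .091
```

```text
t 6.9667 box tcp [-0.0426  0.0562  0.1835] F box [1.0007 0.4514 0.4628] gap 0.6993328465046448
shift cm [ 7.0811 -1.0682  9.2148] rv deg [ 0.1231  0.2567 -0.2413]
```

carry_out:
  targets: [2.5, -0.5, 0, 0, 0, 0, 5, -1, 0, 0, 0, 0, 7, -1, 0.5, 0, 0, 0, 7, -1, 2.5, 0, 0, 0, 7, -1, 4.5, 0, 0, 0, 7, -1, 6.5, 0, 0, 0, 7, -1, 8, 0, 0, 0, 7, -1, 8.8, 0, 0, 0, 7, -1, 9.1, 0, 0, 0, 7, -1, 9.1, 0, 0, 0]

```text
time: 7.8
tcp_pos: [0.4101, 0.3606, 0.0886]
eef_rot: [-0.001, -0.026, 1.0, -0.001]
ft_force: [-0.4, 0.5, 1.0]
finger_gap: 0.699
finger_force: 0.0
```

```bash
python3 q.py -.113 .046 .089; python3 - <<'E'
from cell import eyes
import cv2
r=eyes.get_image("scene")["img"][165:265,200:340];cv2.imwrite("pics/e.png",cv2.resize(r,(0,0),fx=5,fy=5,interpolation=2))
E
```

```text
t 7.8 box tcp [-0.1147  0.0456  0.0886] F box [-0.357   0.5044  0.9525] gap 0.6991141995606541
shift cm [-0.1721  0.0444 -0.0418] rv deg [-0.0579 -0.0752 -0.2198]
```

View pics/e.png

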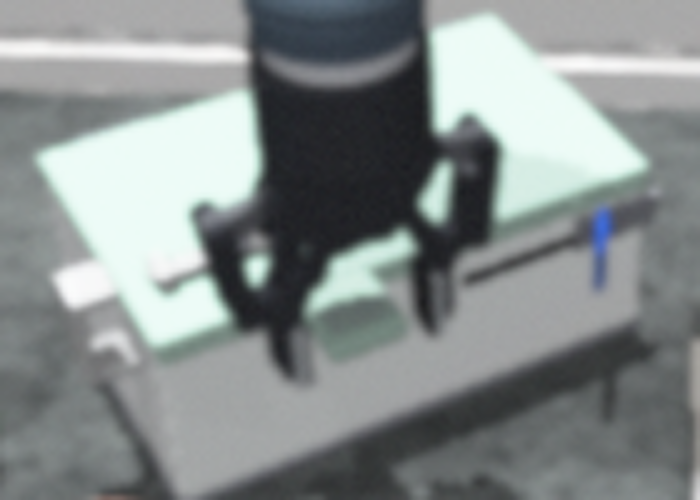

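The fingers at (290,360) and (435,320) straddle the tab at (360,330). I'll close on it.

carry_out:
  targets: [0, 0, 0, 0, 0, 0, 0, 0, 0, 0, 0, 0, 0, 0, 0, 0, 0, 0, 0, 0, 0, 0, 0, 0, 0, 0, 0, 0, 0, 0, 0, 0, 0, 0, 0, 0, 0, 0, 0, 0, 0, 0, 0, 0, 0, 0, 0, 0, 0, 0, 0, 0, 0, 0, 0, 0, 0, 0, 0, 0]
  gripper: 1

```text
time: 8.68
tcp_pos: [0.4113, 0.3618, 0.0903]
eef_rot: [0.001, -0.026, 1.0, 0.001]
ft_force: [0.5, 1.0, 5.5]
finger_gap: 0.455
finger_force: 62.3
```

carry_out:
  targets: [0, 0, -0.1, 0, 0, 0, 0, 0, -0.2, 0, 0, 0, 0, 0, -0.4, 0, 0, 0, 0, 0, -0.6, 0, 0, 0, 0, 0, -0.8, 0, 0, 0, 0, 0, -1, 0, 0, 0, 0, 0, -1.1, 0, 0, 0, 0, 0, -1.2, 0, 0, 0, 0, 0, -1.2, 0, 0, 0, 0, 0, -1.2, 0, 0, 0]

```text
time: 9.52
tcp_pos: [0.4118, 0.3617, 0.101]
eef_rot: [0.001, -0.026, 1.0, 0.001]
ft_force: [5.5, 3.4, -4.6]
finger_gap: 0.456
finger_force: 61.2
```

```bash
python3 q.py -.113 .046 .089
```

```text
t 9.5167 box tcp [-0.1129  0.0465  0.101 ] F box [ 5.6658  3.0781 -4.6437] gap 0.4559184956646018
shift cm [ 0.0081 -0.0561  1.196 ] rv deg [ 0.0566  0.097  -0.2305]
```

carry_out:
  targets: [0, 0, -0.05, 0, 0, 0, 0, 0, -0.1, 0, 0, 0, 0, 0, -0.15, 0, 0, 0, -0.03, 0, -0.2, 0, 0, 0, -0.03, 0, -0.25, 0, 0, 0, -0.03, 0, -0.3, 0, 0, 0, -0.03, 0, -0.35, 0, 0, 0, -0.03, 0, -0.35, 0, 0, 0, -0.03, 0, -0.35, 0, 0, 0, -0.03, 0, -0.35, 0, 0, 0]

```text
time: 10.35
tcp_pos: [0.412, 0.3617, 0.1042]
eef_rot: [0.001, -0.026, 1.0, 0.0]
ft_force: [6.5, 4.1, -6.4]
finger_gap: 0.457
finger_force: 61.0
```

carry_out:
  targets: [0, 0, -0.05, 0, 0, 0, 0, 0, -0.1, 0, 0, 0, 0, 0, -0.15, 0, 0, 0, -0.03, 0, -0.2, 0, 0, 0, -0.03, 0, -0.2, 0, 0, 0, -0.03, 0, -0.2, 0, 0, 0, -0.03, 0, -0.2, 0, 0, 0, -0.03, 0, -0.2, 0, 0, 0, -0.03, 0, -0.2, 0, 0, 0, -0.03, 0, -0.2, 0, 0, 0]

```text
time: 11.18
tcp_pos: [0.4122, 0.3617, 0.1062]
eef_rot: [0.001, -0.026, 1.0, 0.0]
ft_force: [5.9, 4.3, -5.9]
finger_gap: 0.459
finger_force: 61.0
```

carry_out:
  targets: [0, 0, -0.05, 0, 0, 0, 0, 0, -0.1, 0, 0, 0, 0, 0, -0.15, 0, 0, 0, -0.03, 0, -0.2, 0, 0, 0, -0.03, 0, -0.2, 0, 0, 0, -0.03, 0, -0.2, 0, 0, 0, -0.03, 0, -0.2, 0, 0, 0, -0.03, 0, -0.2, 0, 0, 0, -0.03, 0, -0.2, 0, 0, 0, -0.03, 0, -0.2, 0, 0, 0]

```text
time: 12.02
tcp_pos: [0.4124, 0.3617, 0.1082]
eef_rot: [0.001, -0.026, 1.0, 0.0]
ft_force: [6.9, 4.3, -6.1]
finger_gap: 0.454
finger_force: 61.0
```

carry_out:
  targets: [0, 0, -0.05, 0, 0, 0, 0, 0, -0.1, 0, 0, 0, 0, 0, -0.15, 0, 0, 0, -0.03, 0, -0.2, 0, 0, 0, -0.03, 0, -0.2, 0, 0, 0, -0.03, 0, -0.2, 0, 0, 0, -0.03, 0, -0.2, 0, 0, 0, -0.03, 0, -0.2, 0, 0, 0, -0.03, 0, -0.2, 0, 0, 0, -0.03, 0, -0.2, 0, 0, 0]

```text
time: 12.85
tcp_pos: [0.4127, 0.3618, 0.1101]
eef_rot: [0.0, -0.026, 1.0, 0.0]
ft_force: [6.6, 4.1, -6.0]
finger_gap: 0.456
finger_force: 61.1
```

carry_out:
  targets: [0, 0, -0.05, 0, 0, 0, 0, 0, -0.1, 0, 0, 0, 0, 0, -0.15, 0, 0, 0, -0.03, 0, -0.2, 0, 0, 0, -0.03, 0, -0.2, 0, 0, 0, -0.03, 0, -0.2, 0, 0, 0, -0.03, 0, -0.2, 0, 0, 0, -0.03, 0, -0.2, 0, 0, 0, -0.03, 0, -0.2, 0, 0, 0, -0.03, 0, -0.2, 0, 0, 0]

```text
time: 13.68
tcp_pos: [0.4129, 0.3617, 0.112]
eef_rot: [0.0, -0.026, 1.0, 0.0]
ft_force: [5.7, 4.6, -7.0]
finger_gap: 0.459
finger_force: 61.1
```

carry_out:
  targets: [0, 0, -0.05, 0, 0, 0, 0, 0, -0.1, 0, 0, 0, 0, 0, -0.15, 0, 0, 0, -0.03, 0, -0.15, 0, 0, 0, -0.03, 0, -0.15, 0, 0, 0, -0.03, 0, -0.15, 0, 0, 0, -0.03, 0, -0.15, 0, 0, 0, -0.03, 0, -0.15, 0, 0, 0, -0.03, 0, -0.15, 0, 0, 0, -0.03, 0, -0.15, 0, 0, 0]

```text
time: 14.52
tcp_pos: [0.4131, 0.3618, 0.1136]
eef_rot: [0.0, -0.026, 1.0, 0.0]
ft_force: [6.1, 3.8, -5.8]
finger_gap: 0.454
finger_force: 61.2
```

carry_out:
  targets: [0, 0, -0.05, 0, 0, 0, 0, 0, -0.1, 0, 0, 0, 0, 0, -0.15, 0, 0, 0, -0.03, 0, -0.15, 0, 0, 0, -0.03, 0, -0.15, 0, 0, 0, -0.03, 0, -0.15, 0, 0, 0, -0.03, 0, -0.15, 0, 0, 0, -0.03, 0, -0.15, 0, 0, 0, -0.03, 0, -0.15, 0, 0, 0, -0.03, 0, -0.15, 0, 0, 0]

```text
time: 15.35
tcp_pos: [0.4134, 0.3618, 0.1151]
eef_rot: [0.0, -0.026, 1.0, 0.0]
ft_force: [5.6, 3.8, -5.5]
finger_gap: 0.454
finger_force: 61.3
```

carry_out:
  targets: [0, 0, -0.05, 0, 0, 0, 0, 0, -0.1, 0, 0, 0, 0, 0, -0.15, 0, 0, 0, -0.03, 0, -0.15, 0, 0, 0, -0.03, 0, -0.15, 0, 0, 0, -0.03, 0, -0.15, 0, 0, 0, -0.03, 0, -0.15, 0, 0, 0, -0.03, 0, -0.15, 0, 0, 0, -0.03, 0, -0.15, 0, 0, 0, -0.03, 0, -0.15, 0, 0, 0]

```text
time: 16.18
tcp_pos: [0.4135, 0.3618, 0.1163]
eef_rot: [0.0, -0.026, 1.0, 0.0]
ft_force: [5.9, 4.4, -7.3]
finger_gap: 0.453
finger_force: 61.9
```

carry_out:
  targets: [0, 0, -0.05, 0, 0, 0, 0, 0, -0.1, 0, 0, 0, 0, 0, -0.1, 0, 0, 0, -0.02, 0, -0.1, 0, 0, 0, -0.02, 0, -0.1, 0, 0, 0, -0.02, 0, -0.1, 0, 0, 0, -0.02, 0, -0.1, 0, 0, 0, -0.02, 0, -0.1, 0, 0, 0, -0.02, 0, -0.1, 0, 0, 0, -0.02, 0, -0.1, 0, 0, 0]

```text
time: 17.02
tcp_pos: [0.4135, 0.3617, 0.1166]
eef_rot: [-0.0, -0.026, 1.0, 0.0]
ft_force: [6.5, 4.5, -10.9]
finger_gap: 0.456
finger_force: 62.2
```

carry_out:
  targets: [0, 0, 0.1, 0, 0, 0, 0, 0, 0.3, 0, 0, 0, 0, 0, 0.5, 0, 0, 0, 0.1, 0, 0.7, 0, 0, 0, 0.1, 0, 0.9, 0, 0, 0, 0.1, 0, 1, 0, 0, 0, 0.1, 0, 1.1, 0, 0, 0, 0.1, 0, 1.1, 0, 0, 0, 0.1, 0, 1.1, 0, 0, 0, 0.1, 0, 1.1, 0, 0, 0]

```text
time: 17.85
tcp_pos: [0.4124, 0.3617, 0.1076]
eef_rot: [0.0, -0.026, 1.0, 0.0]
ft_force: [1.8, 4.9, 1.1]
finger_gap: 0.454
finger_force: 63.6
```

The catch stopped the lid at z ≈ 0.1164. The lid is now about 8.8 mm below that, so I'll release, rise and go to the thumb piece.

carry_out:
  targets: [0, 0, 0, 0, 0, 0, 0, 0, 0, 0, 0, 0, 0, 0, 0, 0, 0, 0, 0, 0, 0, 0, 0, 0, 0, 0, -1, 0, 0, 0, 0, 0, -3, 0, 0, 0, 0, 0, -5, 0, 0, 0, 0, 0, -7, 0, 0, 0, 0, 0, -7, 0, 0, 0, 0, 0, -7, 0, 0, 0]
  gripper: 0.3

```text
time: 18.68
tcp_pos: [0.413, 0.3617, 0.179]
eef_rot: [0.001, -0.026, 1.0, 0.001]
ft_force: [-0.1, -1.0, -0.8]
finger_gap: 0.699
finger_force: 0.0
```

```bash
python3 q.py -.107 -.045 .17
```

```text
t 18.6833 box tcp [-0.1117  0.0465  0.179 ] F box [-0.1376 -0.9779 -0.7793] gap 0.6989986927407579
shift cm [-0.503  -9.1476  0.8876] rv deg [ 0.0834  0.161  -0.2094]
```

carry_out:
  targets: [0, -2, 0, 0, 0, -7, 0, -4, 0, 0, 0, -14, 0, -6, 0, 0, 0, -21, -0.3, -7.5, 0, 0, 0, -28, -0.5, -9.1, 0, 0, 0, -35, -0.5, -9.1, 0, 0, 0, -42, -0.5, -9.1, 0, 0, 0, -48, -0.5, -9.1, 0, 0, 0, -55.2, -0.5, -9.1, 0, 0, 0, -55.2, -0.5, -9.1, 0, 0, 0, -55.2]
  gripper: 1

```text
time: 19.52
tcp_pos: [0.4211, 0.2702, 0.1764]
eef_rot: [-0.001, -0.485, 0.874, -0.0]
ft_force: [-0.5, -0.7, -0.1]
finger_gap: 0.001
finger_force: 0.0
```

```bash
python3 q.py -.107 -.045 .072;python3 q.py -.107 -.075 .072; python3 - <<'E'
from cell import eyes
import cv2
r=eyes.get_image("scene")["img"][145:265,200:360];cv2.imwrite("pics/f.png",cv2.resize(r,(0,0),fx=5,fy=5,interpolation=2))
E
```

```text
t 19.5167 box tcp [-0.1087 -0.0454  0.1764] F box [-0.5881 -0.7085 -0.1177] gap 0.0005765985722534969
shift cm [-0.1497 -0.1296 10.4381] rv deg [ 0.0011 -0.1181 54.8125]
t 19.5167 box tcp [-0.1087 -0.0454  0.1764] F box [-0.5881 -0.7085 -0.1177] gap 0.0005765985722534969
shift cm [ 2.3021 -1.8584 10.4408] rv deg [ 0.0011 -0.1181 54.8125]
```

View pics/f.png

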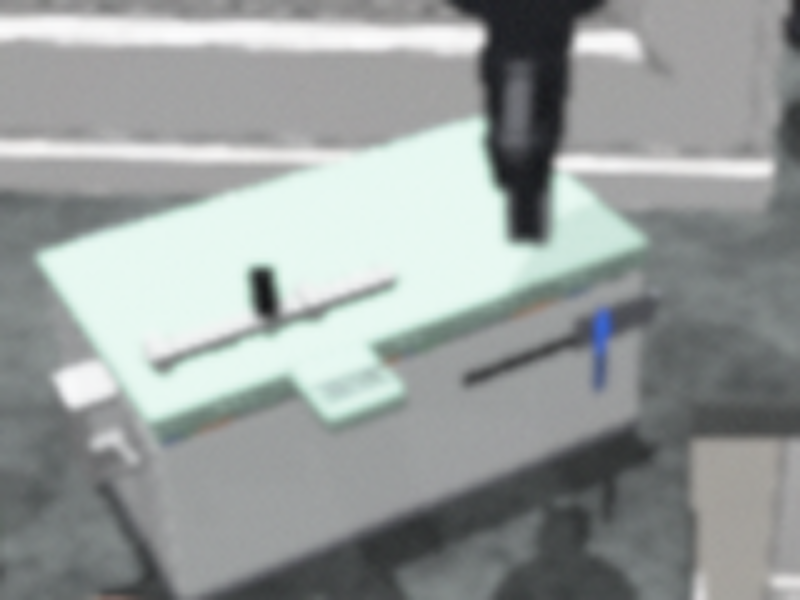

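The lid is ajar with capsules showing in the gap. The closed fingers at (528,240) are left of the blue piece at (600,345), so I'll descend there.

carry_out:
  targets: [0, 0, 2, 0, 0, 0, 0, 0, 4, 0, 0, 0, 0, 0, 6, 0, 0, 0, 0, 0, 7.5, 0, 0, 0, 0, 0, 8.8, 0, 0, 0, 0, 0, 9.8, 0, 0, 0, 0, 0, 10.3, 0, 0, 0, 0, 0, 10.3, 0, 0, 0, 0, 0, 10.3, 0, 0, 0, 0, 0, 10.3, 0, 0, 0]

```text
time: 20.4
tcp_pos: [0.4225, 0.2709, 0.075]
eef_rot: [0.001, -0.486, 0.874, -0.0]
ft_force: [0.2, -0.4, 0.6]
finger_gap: 0.001
finger_force: 0.0
```

```bash
python3 q.py -.107 -.065 .072
```

```text
t 20.4 box tcp [-0.1073 -0.0447  0.075 ] F box [ 0.1766 -0.4519  0.6194] gap 0.0007457588433899875
shift cm [ 1.6392 -1.1911  0.296 ] rv deg [-0.0142  0.0766 54.9718]
```

carry_out:
  targets: [0.2, -0.15, 0, 0, 0, 0, 0.4, -0.3, 0.1, 0, 0, 0, 0.6, -0.45, 0.2, 0, 0, 0, 0.8, -0.6, 0.2, 0, 0, 0, 1, -0.75, 0.2, 0, 0, 0, 1.2, -0.9, 0.2, 0, 0, 0, 1.4, -1.05, 0.2, 0, 0, 0, 1.6, -1.2, 0.2, 0, 0, 0, 1.6, -1.2, 0.2, 0, 0, 0, 1.6, -1.2, 0.2, 0, 0, 0]

```text
time: 21.23
tcp_pos: [0.4236, 0.2503, 0.0722]
eef_rot: [-0.0, -0.486, 0.874, -0.0]
ft_force: [-0.2, 0.3, 1.4]
finger_gap: -0.003
finger_force: 0.6
```

```bash
python3 q.py -.108 -.075 .072
```

```text
t 21.2333 box tcp [-0.1074 -0.0653  0.0722] F box [-0.143   0.2933  1.3826] gap -0.002714691119721998
shift cm [ 0.8275 -0.5058  0.0245] rv deg [-0.0229 -0.0173 54.9707]
```

carry_out:
  targets: [0.1, -0.07, 0, 0, 0, 0, 0.2, -0.14, 0, 0, 0, 0, 0.3, -0.21, 0, 0, 0, 0, 0.4, -0.28, 0, 0, 0, 0, 0.5, -0.35, 0, 0, 0, 0, 0.6, -0.4, 0, 0, 0, 0, 0.7, -0.45, 0, 0, 0, 0, 0.8, -0.5, 0, 0, 0, 0, 0.8, -0.5, 0, 0, 0, 0, 0.8, -0.5, 0, 0, 0, 0]

```text
time: 22.07
tcp_pos: [0.4241, 0.2433, 0.0725]
eef_rot: [0.001, -0.487, 0.873, 0.002]
ft_force: [-0.8, 7.9, -2.5]
finger_gap: -0.003
finger_force: 3.6
```

```bash
python3 q.py -.108 -.075 .072
```

```text
t 22.0667 box tcp [-0.1073 -0.0724  0.0725] F box [-0.4059  7.8877 -2.4687] gap -0.0026118971173258714
shift cm [ 0.252  -0.0953  0.0529] rv deg [ 0.2322  0.1696 55.044 ]
```

carry_out:
  targets: [0.05, 0, 0, 0, 0, 0, 0.1, 0, 0, 0, 0, 0, 0.15, 0, 0, 0, 0, 0, 0.2, 0, 0, 0, 0, 0, 0.2, 0, 0, 0, 0, 0, 0.2, 0, 0, 0, 0, 0, 0.2, 0, 0, 0, 0, 0, 0.2, 0, 0, 0, 0, 0, 0.2, 0, 0, 0, 0, 0, 0.2, 0, 0, 0, 0, 0]

```text
time: 22.9
tcp_pos: [0.424, 0.2431, 0.0727]
eef_rot: [0.003, -0.487, 0.873, 0.003]
ft_force: [1.4, 11.1, -3.7]
finger_gap: -0.003
finger_force: 5.5
```

```bash
python3 q.py -.108 -.075 .072; python3 - <<'E'
from cell import eyes
import cv2
a=eyes.get_image("scene")["img"][170:270,220:350];b=eyes.get_image("top")["img"][170:250,270:360]
a=cv2.resize(a,(390,300),interpolation=2);a=cv2.resize(a,(520,400),interpolation=2);b=cv2.resize(b,(280,249),interpolation=2)
import numpy as np
o=np.zeros((400,800,3),np.uint8);o[:,:520]=a;o[:249,520:]=b;cv2.imwrite("pics/g.png",o)
E
```

```text
t 22.9 box tcp [-0.1075 -0.0726  0.0727] F box [ 2.0276 11.0293 -3.6941] gap -0.002965484193446913
shift cm [ 0.2281 -0.0922  0.0695] rv deg [ 0.3473  0.335  55.0787]
```

View pics/g.png

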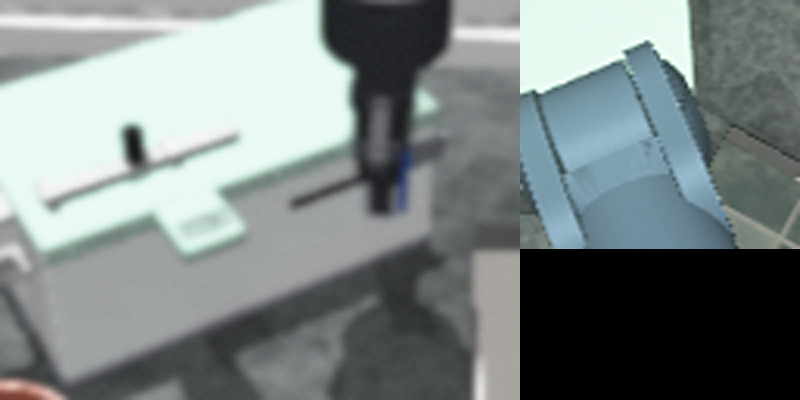

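The finger touches the blue plate near (400,180), but 11 N doesn't move it, so the catch looks blocked. I'll measure the lid angle from the image shift before pushing harder.

```bash
cat > ang.py <<'E'
import cv2
from h import *
from cell import eyes
def lid(p,a): # rotate box pt about hinge
    d=np.array(p)-[.08,0,.104];c,s=np.cos(a),np.sin(a)
    return np.array([.08+d[0]*c+d[2]*s,p[1],.104-d[0]*s+d[2]*c])
r=eyes.get_image("scene");K=np.array([[r["fx"],0,r["cx"]],[0,r["fy"],r["cy"]],[0,0,1]])
pr=lambda q:cv2.projectPoints(w(q).reshape(1,3),r["rvec"],r["tvec"],K,None)[0][0,0]
g=lambda im:cv2.GaussianBlur(im,(0,0),.6)[:,:,1].astype(np.float32)
I0=g(cv2.imread("pics/scene0.png"));I1=g(r["img"])
for name,pc,h in(("tabfront",[-.128,.046,.108],(9,7)),("tab",[-.113,.046,.114],(12,10)),("frontL",[-.083,.12,.11],(7,7)),("frontM",[-.083,-.02,.11],(7,6))):
    u=pr(pc);x,y=int(u[0]),int(u[1]);T=I0[y-h[1]:y+h[1]+1,x-h[0]:x+h[0]+1];best=None
    out=[]
    for a in np.arange(.02,.17,.004):
        d=pr(lid(pc,a))-u
        M=np.float32([[1,0,x+d[0]],[0,1,y+d[1]]])
        P=cv2.getRectSubPix(I1,(2*h[0]+1,2*h[1]+1),(float(x+d[0]),float(y+d[1])))
        out.append((cv2.matchTemplate(P,T,cv2.TM_CCOEFF_NORMED)[0,0],a))
    print(name,u.round(1),max(out), "tab lift mm",193*np.sin(max(out)[1]), "px/rad",(pr(lid(pc,.1))-u)/.1)
E
python3 ang.py
```

```text
tabfront [274.5 233.7] (np.float32(0.9944364), np.float64(0.028)) tab lift mm 5.403293905012825 px/rad [ -8.16456654 -73.15595867]
tab [271.4 227.8] (np.float32(0.99584574), np.float64(0.028)) tab lift mm 5.403293905012825 px/rad [ -9.14879188 -69.53286978]
frontL [235.6 232.7] (np.float32(0.9968243), np.float64(0.028)) tab lift mm 5.403293905012825 px/rad [-11.29730038 -58.09337266]
frontM [290.9 212.4] (np.float32(0.99512017), np.float64(0.028)) tab lift mm 5.403293905012825 px/rad [ -4.78431221 -56.22206855]
```

The lid has dropped to 0.028 rad. It was at about 0.085 rad after release, so the rotated finger linkage must have pushed it down. I'll back off, regrip the tab, restore the height, then push without rotating the tool.

carry_out:
  targets: [-0.5, 0.3, 0, 0, 0, 0, -1, 0.7, 0, 0, 0, 0, -1, 0.7, -2, 0, 0, 0, -1, 0.7, -5, 0, 0, 0, -1, 0.7, -8, 0, 0, 0, -1, 0.7, -10.5, 0, 0, 7, -1, 0.7, -10.5, 0, 0, 14, -1, 0.7, -10.5, 0, 0, 21, -1, 0.7, -10.5, 0, 0, 28, -1, 0.7, -10.5, 0, 0, 35]

```text
time: 23.88
tcp_pos: [0.4217, 0.2512, 0.1773]
eef_rot: [-0.0, -0.198, 0.98, -0.001]
ft_force: [-0.2, -0.2, -0.5]
finger_gap: -0.003
finger_force: 0.0
```

```bash
python3 q.py -.1125 .046 .1775; python3 ang.py | cut -c1-110
```

```text
t 23.8833 box tcp [-0.1092 -0.0644  0.1773] F box [-0.2589 -0.1742 -0.4957] gap -0.0030078610256831758
shift cm [-3.3978 10.5047 -0.041 ] rv deg [-0.0964 -0.0212 19.6332]
tabfront [274.5 233.7] (np.float32(0.994497), np.float64(0.028)) tab lift mm 5.403293905012825 px/rad [ -8.164
tab [271.4 227.8] (np.float32(0.9958951), np.float64(0.028)) tab lift mm 5.403293905012825 px/rad [ -9.1487918
frontL [235.6 232.7] (np.float32(0.9965361), np.float64(0.028)) tab lift mm 5.403293905012825 px/rad [-11.2973
frontM [290.9 212.4] (np.float32(0.9951773), np.float64(0.028)) tab lift mm 5.403293905012825 px/rad [ -4.7843
```

carry_out:
  targets: [-1, 3.3, 0, 0, 0, 7, -2, 6.5, 0, 0, 0, 14, -3, 9.5, 0, 0, 0, 19.6, -3.4, 10.5, 0, 0, 0, 19.6, -3.4, 10.5, 0, 0, 0, 19.6, -3.4, 10.5, 2, 0, 0, 19.6, -3.4, 10.5, 5, 0, 0, 19.6, -3.4, 10.5, 7.5, 0, 0, 19.6, -3.4, 10.5, 8.3, 0, 0, 19.6, -3.4, 10.5, 8.3, 0, 0, 19.6]
  gripper: 0.3

```text
time: 24.77
tcp_pos: [0.4098, 0.359, 0.0918]
eef_rot: [-0.002, -0.032, 0.999, -0.002]
ft_force: [0.3, -0.6, 0.5]
finger_gap: 0.701
finger_force: 0.0
```

carry_out:
  targets: [0, 0, 0, 0, 0, 0, 0, 0, 0, 0, 0, 0, 0, 0, 0, 0, 0, 0, 0, 0, 0, 0, 0, 0, 0, 0, 0, 0, 0, 0, 0, 0, 0, 0, 0, 0, 0, 0, 0, 0, 0, 0, 0, 0, 0, 0, 0, 0, 0, 0, 0, 0, 0, 0, 0, 0, 0, 0, 0, 0]
  gripper: 1

```text
time: 25.6
tcp_pos: [0.4126, 0.3619, 0.0946]
eef_rot: [0.001, -0.031, 1.0, 0.0]
ft_force: [1.5, -1.4, 4.0]
finger_gap: 0.455
finger_force: 62.3
```

```bash
python3 q.py -.1125 .046 .1775
```

```text
t 25.6 box tcp [-0.1121  0.0467  0.0946] F box [ 1.4311 -1.4891  4.0497] gap 0.45477069003535187
shift cm [ 0.0232 -0.0627 -8.2851] rv deg [0.0158 0.0913 0.3845]
```

carry_out:
  targets: [0, 0, -0.2, 0, 0, 0, 0, 0, -0.4, 0, 0, 0, 0, 0, -0.6, 0, 0, 0, 0, 0, -0.8, 0, 0, 0, 0, 0, -1, 0, 0, 0, -0.1, 0, -1.2, 0, 0, 0, -0.1, 0, -1.4, 0, 0, 0, -0.1, 0, -1.5, 0, 0, 0, -0.1, 0, -1.5, 0, 0, 0, -0.1, 0, -1.5, 0, 0, 0]

```text
time: 26.43
tcp_pos: [0.4137, 0.3619, 0.1087]
eef_rot: [0.0, -0.031, 1.0, 0.0]
ft_force: [6.2, 0.8, -5.1]
finger_gap: 0.455
finger_force: 61.4
```

```bash
sed -i 's/^for name,pc/import sys\nif len(sys.argv)>1:\n    f=cv2.resize(cv2.imread("pics\/f.png"),(160,120),interpolation=cv2.INTER_AREA);z=r["img"].copy();z[145:265,200:360]=f;I1=g(z)\nfor name,pc/; s/,.004)/,.001)/' ang.py; python3 ang.py| cut -c1-100; python3 ang.py f | cut -c1-100
```

```text
tabfront [274.5 233.7] (np.float32(0.535445), np.float64(0.17000000000000012)) tab lift mm 32.652193
tab [271.4 227.8] (np.float32(0.24954942), np.float64(0.10300000000000008)) tab lift mm 19.843869255
frontL [235.6 232.7] (np.float32(0.9795364), np.float64(0.08500000000000006)) tab lift mm 16.3852527
frontM [290.9 212.4] (np.float32(-0.013822364), np.float64(0.17000000000000012)) tab lift mm 32.6521
tabfront [274.5 233.7] (np.float32(0.99774927), np.float64(0.08600000000000006)) tab lift mm 16.5775
tab [271.4 227.8] (np.float32(0.9737027), np.float64(0.08300000000000006)) tab lift mm 16.0006138524
frontL [235.6 232.7] (np.float32(0.9848906), np.float64(0.08200000000000006)) tab lift mm 15.8082702
frontM [290.9 212.4] (np.float32(0.98879176), np.float64(0.08300000000000006)) tab lift mm 16.000613
```

carry_out:
  targets: [0, 0, 0.15, 0, 0, 0, 0, 0, 0.15, 0, 0, 0, 0, 0, 0.15, 0, 0, 0, 0, 0, 0.15, 0, 0, 0, 0, 0, -1, 0, 0, 0, 0, 0, -3, 0, 0, 0, 0, 0, -5, 0, 0, 0, 0, 0, -7, 0, 0, 0, 0, 0, -7, 0, 0, 0, 0, 0, -7, 0, 0, 0]
  gripper: 0.3

```text
time: 27.37
tcp_pos: [0.4134, 0.3623, 0.1803]
eef_rot: [0.001, -0.032, 0.999, 0.001]
ft_force: [-0.4, -0.4, -0.5]
finger_gap: 0.7
finger_force: 0.0
```

```bash
python3 q.py -.108 -.045 .17;  python3 ang.py| cut -c1-100
```

```text
t 27.3667 box tcp [-0.1113  0.0471  0.1803] F box [-0.4224 -0.3532 -0.4745] gap 0.699840505029826
shift cm [-0.2577 -9.2111  1.0203] rv deg [0.0865 0.1298 0.4057]
tabfront [274.5 233.7] (np.float32(0.7680282), np.float64(0.17000000000000012)) tab lift mm 32.65219
tab [271.4 227.8] (np.float32(0.73381776), np.float64(0.09500000000000007)) tab lift mm 18.307433546
frontL [235.6 232.7] (np.float32(0.98030645), np.float64(0.08600000000000006)) tab lift mm 16.577547
frontM [290.9 212.4] (np.float32(0.98141545), np.float64(0.09400000000000007)) tab lift mm 18.115294
```

carry_out:
  targets: [0, -2.5, 0, 0, 0, 0, 0, -5, 0, 0, 0, 0, 0.1, -7.5, 0, 0, 0, 0, 0.1, -9.2, 0, 0, 0, 0, 0.1, -9.2, 1, 0, 0, 0, 0.1, -9.2, 3, 0, 0, 0, 0.1, -9.2, 5, 0, 0, 0, 0.1, -9.2, 6, 0, 0, 0, 0.1, -9.2, 6, 0, 0, 0, 0.1, -9.2, 6, 0, 0, 0]
  gripper: 1

```text
time: 28.25
tcp_pos: [0.4165, 0.2698, 0.1182]
eef_rot: [-0.001, -0.032, 0.999, -0.001]
ft_force: [0.4, 0.2, -0.4]
finger_gap: 0.001
finger_force: 0.0
```

```bash
python3 q.py -.112 -.045 .08;  python3 ang.py| cut -c1-100
```

```text
t 28.25 box tcp [-0.1134 -0.0455  0.1182] F box [ 0.3908  0.1908 -0.3521] gap 0.0005225214084967603
shift cm [-0.1512  0.0531  3.8168] rv deg [-0.0571 -0.1521  0.4258]
tabfront [274.5 233.7] (np.float32(0.99388677), np.float64(0.09200000000000007)) tab lift mm 17.7309
tab [271.4 227.8] (np.float32(0.9678737), np.float64(0.08900000000000007)) tab lift mm 17.1543324765
frontL [235.6 232.7] (np.float32(0.9804435), np.float64(0.08600000000000006)) tab lift mm 16.5775477
frontM [290.9 212.4] (np.float32(0.87373245), np.float64(0.07300000000000005)) tab lift mm 14.076489
```

carry_out:
  targets: [0, 0, 0.5, 0, 0, 0, 0, 0, 1, 0, 0, 0, 0, 0, 1.5, 0, 0, 0, 0, 0, 2, 0, 0, 0, 0, 0, 2.5, 0, 0, 0, 0, 0, 3, 0, 0, 0, 0, 0, 3.4, 0, 0, 0, 0, 0, 3.7, 0, 0, 0, 0, 0, 3.7, 0, 0, 0, 0, 0, 3.7, 0, 0, 0]

```text
time: 29.13
tcp_pos: [0.4175, 0.2697, 0.0821]
eef_rot: [-0.0, -0.031, 1.0, -0.0]
ft_force: [-0.1, -0.4, 0.3]
finger_gap: -0.001
finger_force: 0.0
```

```bash
python3 q.py -.112 -.063 .08;  python3 ang.py| cut -c1-100
```

```text
t 29.1333 box tcp [-0.1124 -0.0456  0.0821] F box [-0.1307 -0.373   0.3079] gap -0.000545361004791047
shift cm [-0.0323 -1.7365  0.2089] rv deg [-0.0152 -0.0224  0.3884]
tabfront [274.5 233.7] (np.float32(0.9939487), np.float64(0.09200000000000007)) tab lift mm 17.73096
tab [271.4 227.8] (np.float32(0.9676919), np.float64(0.08900000000000007)) tab lift mm 17.1543324765
frontL [235.6 232.7] (np.float32(0.98060995), np.float64(0.08600000000000006)) tab lift mm 16.577547
frontM [290.9 212.4] (np.float32(0.3459285), np.float64(0.09000000000000007)) tab lift mm 17.3465599
```

carry_out:
  targets: [0, -0.3, 0.1, 0, 0, 0, 0, -0.6, 0.2, 0, 0, 0, 0, -0.9, 0.2, 0, 0, 0, 0, -1.2, 0.2, 0, 0, 0, 0, -1.5, 0.2, 0, 0, 0, 0, -1.8, 0.2, 0, 0, 0, 0, -2, 0.2, 0, 0, 0, 0, -2.2, 0.2, 0, 0, 0, 0, -2.3, 0.2, 0, 0, 0, 0, -2.3, 0.2, 0, 0, 0]

```text
time: 30.02
tcp_pos: [0.4187, 0.2473, 0.0803]
eef_rot: [-0.0, -0.032, 1.0, 0.001]
ft_force: [-2.4, 3.1, 0.1]
finger_gap: -0.0
finger_force: 1.5
```

```bash
python3 q.py -.112 -.063 .08;  python3 ang.py| cut -c1-100
```

```text
t 30.0167 box tcp [-0.1124 -0.0681  0.0803] F box [-2.1703  3.2617  0.1441] gap -1.04860244931709e-05
shift cm [-0.0463  0.5049  0.0313] rv deg [ 0.088  -0.0333  0.4005]
tabfront [274.5 233.7] (np.float32(0.9940066), np.float64(0.09200000000000007)) tab lift mm 17.73096
tab [271.4 227.8] (np.float32(0.9675293), np.float64(0.08900000000000007)) tab lift mm 17.1543324765
frontL [235.6 232.7] (np.float32(0.9804533), np.float64(0.08600000000000006)) tab lift mm 16.5775477
frontM [290.9 212.4] (np.float32(0.61156845), np.float64(0.07300000000000005)) tab lift mm 14.076489
```

carry_out:
  targets: [0.06, -0.08, 0, 0, 0, 0, 0.12, -0.16, 0, 0, 0, 0, 0.18, -0.24, 0, 0, 0, 0, 0.24, -0.32, 0, 0, 0, 0, 0.3, -0.4, 0, 0, 0, 0, 0.36, -0.48, 0, 0, 0, 0, 0.42, -0.56, 0, 0, 0, 0, 0.42, -0.6, 0, 0, 0, 0, 0.42, -0.6, 0, 0, 0, 0, 0.42, -0.6, 0, 0, 0, 0]

```text
time: 30.9
tcp_pos: [0.4147, 0.2406, 0.0802]
eef_rot: [-0.0, -0.032, 1.0, 0.0]
ft_force: [-3.8, 3.7, 1.1]
finger_gap: -0.004
finger_force: 2.1
```

```bash
python3 q.py -.112 -.063 .08
```

```text
t 30.9 box tcp [-0.1168 -0.0746  0.0802] F box [-3.5621  3.8991  1.055 ] gap -0.0038913494045519667
shift cm [-0.4879  1.1555  0.0179] rv deg [ 0.008  -0.0501  0.3965]
```

carry_out:
  targets: [0.1, -0.14, 0, 0, 0, 0, 0.2, -0.28, 0, 0, 0, 0, 0.3, -0.42, 0, 0, 0, 0, 0.4, -0.56, 0, 0, 0, 0, 0.5, -0.7, 0, 0, 0, 0, 0.6, -0.85, 0, 0, 0, 0, 0.7, -1, 0, 0, 0, 0, 0.7, -1, 0, 0, 0, 0, 0.7, -1, 0, 0, 0, 0, 0.7, -1, 0, 0, 0, 0]

```text
time: 31.73
tcp_pos: [0.4084, 0.23, 0.0801]
eef_rot: [-0.0, -0.032, 1.0, -0.0]
ft_force: [-3.1, 2.9, 0.3]
finger_gap: -0.001
finger_force: 1.9
```

carry_out:
  targets: [0.05, -0.08, 0, 0, 0, 0, 0.1, -0.16, 0, 0, 0, 0, 0.15, -0.24, 0, 0, 0, 0, 0.2, -0.3, 0, 0, 0, 0, 0.2, -0.3, 0, 0, 0, 0, 0.2, -0.3, 0, 0, 0, 0, 0.2, -0.3, 0, 0, 0, 0, 0.2, -0.3, 0, 0, 0, 0, 0.2, -0.3, 0, 0, 0, 0, 0.2, -0.3, 0, 0, 0, 0]

```text
time: 32.57
tcp_pos: [0.4067, 0.227, 0.0801]
eef_rot: [-0.0, -0.032, 1.0, 0.0]
ft_force: [-3.3, 4.1, 1.2]
finger_gap: 0.001
finger_force: 2.1
```

```bash
python3 q.py -.112 -.063 .08
```

```text
t 32.5667 box tcp [-0.1256 -0.0876  0.0801] F box [-3.0426  4.2771  1.2179] gap 0.0012882191035550774
shift cm [-1.3799  2.4524  0.0092] rv deg [ 0.0029 -0.0471  0.398 ]
```

carry_out:
  targets: [0.05, -0.07, 0, 0, 0, 0, 0.1, -0.14, 0, 0, 0, 0, 0.15, -0.2, 0, 0, 0, 0, 0.15, -0.2, 0, 0, 0, 0, 0.15, -0.2, 0, 0, 0, 0, 0.15, -0.2, 0, 0, 0, 0, 0.15, -0.2, 0, 0, 0, 0, 0.15, -0.2, 0, 0, 0, 0, 0.15, -0.2, 0, 0, 0, 0, 0.15, -0.2, 0, 0, 0, 0]

```text
time: 33.4
tcp_pos: [0.4064, 0.2266, 0.0804]
eef_rot: [0.001, -0.032, 0.999, 0.002]
ft_force: [-1.3, 7.9, -1.8]
finger_gap: 0.0
finger_force: 4.2
```

carry_out:
  targets: [0.05, -0.07, 0, 0, 0, 0, 0.1, -0.14, 0, 0, 0, 0, 0.12, -0.16, 0, 0, 0, 0, 0.12, -0.16, 0, 0, 0, 0, 0.12, -0.16, 0, 0, 0, 0, 0.12, -0.16, 0, 0, 0, 0, 0.12, -0.16, 0, 0, 0, 0, 0.12, -0.16, 0, 0, 0, 0, 0.12, -0.16, 0, 0, 0, 0, 0.12, -0.16, 0, 0, 0, 0]

```text
time: 34.23
tcp_pos: [0.4063, 0.2262, 0.0807]
eef_rot: [0.001, -0.032, 0.999, 0.003]
ft_force: [-0.6, 11.7, -3.6]
finger_gap: -0.002
finger_force: 5.9
```

The force climbed with no further travel, so the catch is at its end stop. Now back to the tab.

carry_out:
  targets: [0, 0.5, 0, 0, 0, 0, 0, 1.2, 0, 0, 0, 0, 0, 2, 0, 0, 0, 0, 0, 2, -2, 0, 0, 0, 0, 2, -5, 0, 0, 0, 0, 2, -8, 0, 0, 0, 0, 2, -10, 0, 0, 0, 0, 5, -10, 0, 0, 0, 0, 8, -10, 0, 0, 0, 0, 8, -10, 0, 0, 0]
  gripper: 0.3

```text
time: 35.07
tcp_pos: [0.4014, 0.3062, 0.1812]
eef_rot: [0.002, -0.033, 0.999, 0.001]
ft_force: [-0.3, -0.2, 0.2]
finger_gap: 0.7
finger_force: 0.0
```

```bash
python3 q.py -.1125 .046 .104;  python3 ang.py| cut -c1-100
```

```text
t 35.0667 box tcp [-0.1265 -0.0083  0.1812] F box [-0.3258 -0.1369  0.2261] gap 0.7002119423844817
shift cm [-1.4142  5.4072  7.7286] rv deg [0.0604 0.262  0.5503]
tabfront [274.5 233.7] (np.float32(0.9928981), np.float64(0.09200000000000007)) tab lift mm 17.73096
tab [271.4 227.8] (np.float32(0.96770483), np.float64(0.08900000000000007)) tab lift mm 17.154332476
frontL [235.6 232.7] (np.float32(0.9809139), np.float64(0.08600000000000006)) tab lift mm 16.5775477
frontM [290.9 212.4] (np.float32(0.926531), np.float64(0.08000000000000006)) tab lift mm 15.42353593
```

carry_out:
  targets: [-0.5, 2, 0, 0, 0, 0, -1, 4, 0, 0, 0, 0, -1.4, 5.4, 0, 0, 0, 0.5, -1.4, 5.4, 1.5, 0, 0, 0.5, -1.4, 5.4, 3.5, 0, 0, 0.5, -1.4, 5.4, 5.5, 0, 0, 0.5, -1.4, 5.4, 7, 0, 0, 0.5, -1.4, 5.4, 7.6, 0, 0, 0.5, -1.4, 5.4, 7.6, 0, 0, 0.5, -1.4, 5.4, 7.6, 0, 0, 0.5]

```text
time: 35.95
tcp_pos: [0.4105, 0.3571, 0.1044]
eef_rot: [0.0, -0.027, 1.0, -0.001]
ft_force: [0.5, 0.3, 0.0]
finger_gap: 0.705
finger_force: 0.0
```

carry_out:
  targets: [0, 0, 0, 0, 0, 0, 0, 0, 0, 0, 0, 0, 0, 0, 0, 0, 0, 0, 0, 0, 0, 0, 0, 0, 0, 0, 0, 0, 0, 0, 0, 0, 0, 0, 0, 0, 0, 0, 0, 0, 0, 0, 0, 0, 0, 0, 0, 0, 0, 0, 0, 0, 0, 0, 0, 0, 0, 0, 0, 0]
  gripper: 1

```text
time: 36.78
tcp_pos: [0.4109, 0.3617, 0.1062]
eef_rot: [0.001, -0.028, 1.0, 0.004]
ft_force: [-2.7, 8.3, -1.6]
finger_gap: 0.456
finger_force: 61.9
```

```bash
python3 q.py -.1125 .046 .104; python3 - <<'E'
import numpy as np
a0=.088
# tool x=-box x, tool z=down ; tab mid point is 4mm above axis
def p(a): return np.array([-19.3*np.cos(a)+.4*np.sin(a),19.3*np.sin(a)+.4*np.cos(a)])
for d in (6,10,15,20,25,30,35,40,45,50,55,60,65,70,74): 
    q=p(np.radians(d))-p(a0);print(d,"tool x",round(-q[0],2),"z",round(-q[1],2))
E
```

```text
t 36.7833 box tcp [-0.1138  0.0466  0.1062] F box [-2.2528  8.4342 -1.6169] gap 0.45614368391356136
shift cm [-0.1309 -0.0582  0.2231] rv deg [ 0.4583  0.1221 -0.0239]
6 tool x -0.04 z -0.32
10 tool x -0.25 z -1.65
15 tool x -0.65 z -3.29
20 tool x -1.19 z -4.88
25 tool x -1.87 z -6.42
30 tool x -2.68 z -7.9
35 tool x -3.61 z -9.3
40 tool x -4.66 z -10.62
45 tool x -5.83 z -11.84
50 tool x -7.09 z -12.95
55 tool x -8.45 z -13.94
60 tool x -9.89 z -14.82
65 tool x -11.4 z -15.57
70 tool x -12.97 z -16.18
74 tool x -14.25 z -16.57
```

carry_out:
  targets: [0, 0.2, -0.15, 0, 0, 0, 0, 0.4, -0.3, 0, 0, 0, -0.1, 0.4, -0.5, 0, 0, 0, -0.1, 0.4, -0.7, 0, 0, 0, -0.1, 0.4, -0.9, 0, 0, 0, -0.1, 0.4, -1.1, 0, 0, 0, -0.1, 0.4, -1.2, 0, 0, 0, -0.2, 0.4, -1.2, 0, 0, 0, -0.2, 0.4, -1.2, 0, 0, 0, -0.2, 0.4, -1.2, 0, 0, 0]

```text
time: 37.62
tcp_pos: [0.4123, 0.3618, 0.1165]
eef_rot: [0.0, -0.027, 1.0, -0.0]
ft_force: [3.4, -0.2, -3.9]
finger_gap: 0.455
finger_force: 61.8
```

carry_out:
  targets: [0, 0, -0.1, 0, 0, 0, 0, 0, -0.2, 0, 0, 0, 0, 0, -0.3, 0, 0, 0, -0.05, 0, -0.35, 0, 0, 0, -0.05, 0, -0.35, 0, 0, 0, -0.05, 0, -0.35, 0, 0, 0, -0.05, 0, -0.35, 0, 0, 0, -0.05, 0, -0.35, 0, 0, 0, -0.05, 0, -0.35, 0, 0, 0, -0.05, 0, -0.35, 0, 0, 0]

```text
time: 38.45
tcp_pos: [0.4127, 0.3618, 0.1196]
eef_rot: [0.0, -0.027, 1.0, -0.0]
ft_force: [4.4, 0.7, -6.7]
finger_gap: 0.454
finger_force: 61.4
```

Past the old stop with no extra force, so I'll swing the lid up.

carry_out:
  targets: [-0.15, 0, -0.7, 0, 0, 0, -0.3, 0, -1.4, 0, 0, 0, -0.5, 0, -2.2, 0, 0, 0, -0.8, 0, -3, 0, 0, 0, -1.15, 0, -3.9, 0, 0, 0, -1.55, 0, -4.8, 0, 0, 0, -2, 0, -5.6, 0, 0, 0, -2.4, 0, -6.35, 0, 0, 0, -2.9, 0, -7.1, 0, 0, 0, -3.35, 0, -7.75, 0, 0, 0]

```text
time: 39.28
tcp_pos: [0.4444, 0.3635, 0.1967]
eef_rot: [-0.002, -0.027, 1.0, -0.0]
ft_force: [0.4, 0.5, -7.1]
finger_gap: 0.457
finger_force: 61.4
```

```bash
python3 q.py -.1125 .046 .104
```

```text
t 39.2833 box tcp [-0.0803  0.0465  0.1967] F box [ 0.4123  0.4476 -7.0919] gap 0.4567857690059475
shift cm [ 3.1894 -0.0476  9.2837] rv deg [-0.0451 -0.2188 -0.0855]
```

carry_out:
  targets: [-0.5, 0, -0.7, 0, 0, 0, -1.05, 0, -1.3, 0, 0, 0, -1.6, 0, -1.95, 0, 0, 0, -2.2, 0, -2.55, 0, 0, 0, -2.85, 0, -3.1, 0, 0, 0, -3.5, 0, -3.65, 0, 0, 0, -4.15, 0, -4.15, 0, 0, 0, -4.85, 0, -4.65, 0, 0, 0, -5.55, 0, -5.1, 0, 0, 0, -6.3, 0, -5.5, 0, 0, 0]

```text
time: 40.12
tcp_pos: [0.5062, 0.3669, 0.2519]
eef_rot: [-0.003, -0.028, 1.0, -0.001]
ft_force: [-4.4, -0.6, -2.2]
finger_gap: 0.453
finger_force: 60.8
```

carry_out:
  targets: [-0.5, 0, -0.25, 0, 0, 0, -1, 0, -0.5, 0, 0, 0, -1.5, 0, -0.75, 0, 0, 0, -2, 0, -0.95, 0, 0, 0, -2.5, 0, -1.15, 0, 0, 0, -3.05, 0, -1.35, 0, 0, 0, -3.55, 0, -1.5, 0, 0, 0, -4, 0, -1.65, 0, 0, 0, -4.4, 0, -1.75, 0, 0, 0, -4.4, 0, -1.75, 0, 0, 0]

```text
time: 40.95
tcp_pos: [0.5521, 0.3694, 0.2705]
eef_rot: [-0.001, -0.027, 1.0, -0.0]
ft_force: [-4.7, -2.5, 1.7]
finger_gap: 0.454
finger_force: 60.7
```

```bash
python3 q.py -.1125 .046 .104; python3 - <<'E'
from cell import eyes
import cv2
r=eyes.get_image("scene")["img"][60:280,150:400];cv2.imwrite("pics/k.png",cv2.resize(r,(0,0),fx=2.5,fy=2.5,interpolation=2))
E
```

```text
t 40.95 box tcp [0.0276 0.0463 0.2705] F box [-4.8205 -2.2025  1.6643] gap 0.45396811523808783
shift cm [13.9826 -0.0556 16.6681] rv deg [-0.022  -0.0805 -0.129 ]
```

View pics/k.png

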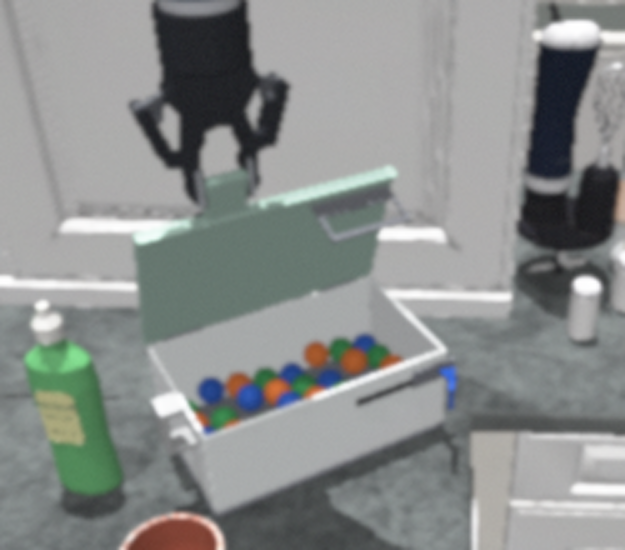

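The lid stands open at roughly 74°, held by its tab at (225,190), and the bystanders I can see look undisturbed. I'll release and retreat upward.

carry_out:
  targets: [0, 0, 0, 0, 0, 0, 0, 0, 0, 0, 0, 0, 0, 0, 0, 0, 0, 0, 0, 0, 0, 0, 0, 0, 0, 0, -0.5, 0, 0, 0, 0, 0, -2, 0, 0, 0, 0, 0, -4, 0, 0, 0, 0, 0, -6, 0, 0, 0, 0, 0, -7, 0, 0, 0, 0, 0, -7, 0, 0, 0]
  gripper: 0.3

```text
time: 41.83
tcp_pos: [0.5537, 0.3702, 0.3432]
eef_rot: [0.003, -0.027, 1.0, 0.001]
ft_force: [-0.2, -0.2, 1.3]
finger_gap: 0.702
finger_force: 0.0
```

```bash
python3 q.py -.1125 .046 .104; python3 - <<'E'
from cell import eyes
import cv2,numpy as np
a=cv2.imread("pics/k.png");r=eyes.get_image("scene")["img"][60:280,150:400]
b=cv2.resize(r,(0,0),fx=2.5,fy=2.5,interpolation=2)
sl=np.s_[170:345,125:200]; print("lid-left diff",np.abs(a[sl].astype(int)-b[sl]).mean()); sl=np.s_[170:345,260:410]; print("lid-right",np.abs(a[sl].astype(int)-b[sl]).mean())
E
```

```text
t 41.8333 box tcp [0.0293 0.047  0.3432] F box [-0.237  -0.1876  1.3028] gap 0.7024093973526498
shift cm [14.3062 -0.1853 23.8422] rv deg [ 0.1348  0.315  -0.1064]
lid-left diff 7.860520634920635
lid-right 2.333168253968254
```

```bash
python3 -c "
from cell import ticket
print(ticket.sign_off())"
```

```text
the job is handed in; nothing more can be done
None
```

The job is handed in, with no verdict returned: bolt drawn to its end stop, catch pushed fully across (push forces up to about 12 N), lid open about 74° and let go; on the first try the gripper pushed the lid down, so I raised it again and repeated the push.

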